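Close the pendant die set

ROBOT

A 7-joint arm with a two-finger parallel gripper is mounted at the origin on the work surface. World frame = base frame: x ahead of the robot, y to its left, z up, the work surface at z = 0. Lengths are in m, angles in rad, forces in N, time in s.
With the tool pointing down it reaches from about 0.4 to 0.9 m from the base axis. Payload 5.5 kg.
Tool frame: the origin (TCP) lies between the finger pads; the fingertips stand r.tcp_to_tips ahead of it and the grasp point (between the pads) lies 6 mm ahead of it (r.tcp_to_tips is the distance from the TCP to the fingertips, in m); z points along the fingers, y is the line along which they close (so a half turn about z gives the same grasp; the last joint's range is limited). The gripper opens to 92 mm and grips with 3 to 60 N. Pads are 19 mm wide; open, the fingers measure 130 mm over their backs; the gripper's body (75 mm by 190 mm) begins 47 mm behind the grasp point.
Start: joints at [1.569, 0.501, -0.427, 1.55, 0.221, 1.138, -0.21], TCP at [0.17, -0.627, 0.252] pointing down, gripper open.
Joint ranges: [-2.88, 2.88], [-0.31, 2.03], [-1.54, 1.56], [0.2, 2.42], [-1.41, 4.55], [0.19, 2.02], [-2.57, 2.57]. Speed limits (rad/s): [2.57, 2.57, 3.14, 3.14, 3.14, 3.14, 3.14].

INTERFACE

Orientations are given as [roll, pitch, yaw] about the fixed x, y, z axes, in that order (R = Rz(yaw) Ry(pitch) Rx(roll)).
In Python, from station import r, snapshot, camera_info, order gives the robot as it stands.
- The arm moves only by the tool jog_arm, never from a script. Its argument "moves" is a list of rows, each a list of 7 numbers: the shift along the tool's x, y, z normalised to -1 to 1, where 1 is 25 mm, then the turn, a rotation vector about the tool's x, y, z normalised to -1 to 1, where 1 is 4 degrees, then the opening, from 0 (shut) to 1 (fully open). A call has 1 to 10 rows; each row shifts and turns the commanded pose from where the row before left it, along the tool's axes as they then stand; what a row does not reach is not made up. A row lasts 1/12 s, in which the tool goes at most 41.7 mm and 7.16 degrees, less where a joint would pass 70% of its speed; a pose out of reach is approached as far as the arm can. A call with a number of a shift or a turn outside -1 to 1 is refused whole. A call with a gripper value outside its range is refused whole. The fingers move at their own pace and stop on an object; "newtons" is the grip in N (left out, the last holds). Time passes only in rows, so rows that do not move let the fingers close. It gives the time, the measured TCP pose, the force, the opening and the grip force at its end, in the units of the state.
- r.get_state(): the state, without advancing time (a new reading comes with each control period).
- snapshot(name): name is "scene" or "top" or "wrist"; returns (picture, depth): 400x640x3 uint8, blue, green, red; 400x640 float32, m along the optical axis (not along the pixel's ray), 0 where there is no reading.
- camera_info(name): a dict with "intrinsics" (3x3 intrinsics, pixels), "T" (4x4, takes a point from camera to world coordinates); the wrist camera has in their place "tool_from_camera" (4x4, takes a point from camera to tool coordinates, whose origin is the TCP and whose axes are the flange's). Camera axes: x right, y down, z forward; pixel columns grow to the right and rows downward; lengths in m; the calibration is good to about 2 mm. The wrist camera is an equidistant fisheye: a pixel r from the principal point sees the ray r / f radians off the axis. A picture is of the moment at which its call begins: read the wrist's pose just before it. camera_info takes no time and is no camera call.
- order.job_done(): hands the job in; it is judged then, once.
The state is a dict: "clock": time; "joints": joint angles; "joint_velocities": joint speeds; "tau": joint torques, N m; "eef_pos": TCP position; "eef_rot": TCP orientation; "ft_force": force on the tool from outside, world axes, zero at the start; "moment": the same for the moment, N m; "width": finger opening in m; "grip_force": force on a finger pad.
Only numpy, scipy, OpenCV 4.12 (cv2) and the standard library are available. Lean on these libraries where they do the work, as an engineer would, in place of code of your own. Each camera call takes 0.05 s, during which the arm holds its last target. There are 200 camera calls.

TASK

Close the pendant die: take the long top plate by its wooden grip and lower it, level and gently, over the two upright guide pins of the steel die base until it lies flush on the base, then let go. Do not drop it onto the pins, and leave the short plate, which belongs to another die, where it lies.

Things in the scene. Friction and masses are not known exactly. Their poses are not given: they have to be found in the camera images.
- long_plate_grip (a point): Centre, half-way up, of the dark wooden grip (50 long in x, 22 wide in y, 50 high) on the middle of the long top plate: loose aluminium, 170 (x) x 80 (y) x 12 mm, 0.3 to 0.65 kg, flat on the bench. 37 mm above the plate's underside, 25 above its upper face. z up. Two 24 mm holes go through it at x = -60 and +60 mm. Pinch the grip along y. Either way round fits.
- short_plate_grip (a point): The same point on the short top plate of another die, to be left alone: like the long plate in material, width, thickness, grip and hole size, but only 120 mm long, its holes at x = -40 and +40 mm. The plates lie left and right of the die base; which lies where varies.
- die_base: Die base, fixed: dark steel block 200 (x) x 100 (y) x 20 mm (z up), origin mid-underside at bench height. Guide pins at x = -60 and +60 mm, 14 mm thick, 45 mm above the block, top 20 mm tapering to a 4 mm tip: holes go on if within 9 mm, then have 5 mm play. Brass blank flush between. With the plate home, its grip centre is 57 mm above this origin.

How it is judged:
At the end, for the whole second after the job is handed in: The long plate rests on the base, both pins through its holes: middles within 12 mm, lengths parallel within 10 degrees (either way round), level within 10 degrees, at most 4 mm above flush; the short plate is within 30 mm of its start (z of long_plate_grip in the frame of die_base below 0.061 m and horizontal distance between long_plate_grip and die_base below 0.012 m and angle between the x axis of long_plate_grip and the x axis of die_base, either way round below 0.18 rad and angle between long_plate_grip's own z axis and vertical below 0.18 rad and linear speed of long_plate below 0.02 m/s and distance of short_plate_grip from where it was at the start of the episode below 0.03 m); the robot touches nothing.
It fails at once if the long plate is tipped more than 25 degrees from level (angle between long_plate_grip's own z axis and vertical above 0.436 rad).
It fails at once if the long plate is dropped or slammed onto the base: faster than 0.45 m/s (a fall of about 10 mm) while over the base, within 20 mm of its middle and less than 45 mm above flush (horizontal distance between long_plate_grip and die_base below 0.02 m and z of long_plate_grip in the frame of die_base below 0.102 m and linear speed of long_plate above 0.45 m/s).
It fails at once if the short plate is moved more than 30 mm (distance of short_plate_grip from where it was at the start of the episode above 0.03 m).
It also fails if it takes over 38 s, if anything falls off the work surface, if the arm or the gripper's body presses on something with over 40 N, if the wrist force passes 120 N, or if a joint passes its speed limit or range.

## Working session

There is one attempt and no reset: what is moved stays moved. The work goes in short steps, Python scripts to look and compute and a tool call to move; the robot and the scene stay as the last step left them, time stands still between calls to the robot, and variables do not carry over. Pictures are saved under pics/ and viewed, at most 10 in all, crops included, and the job is handed in when it is done.

Besides the shell and the picture viewer there is one more tool, called as a command line: name --pt "numbers of a row" for each row, then --argument value for the rest. jog_arm: Moves the arm, as the interface text tells. Its arguments: {"type":"object","properties":{"moves":{"type":"array"},"newtons":{"type":"number"}},"required":["moves"]}

```bash
mkdir -p pics
python3 - <<'E'
from station import r,snapshot,camera_info
import cv2,numpy as np
s=r.get_state();print(s,r.tcp_to_tips)
for n in ["top","scene"]:
    p,d=snapshot(n);cv2.imwrite(f"pics/{n}0.png",p);np.save(f"pics/{n}0.npy",d)
    print(camera_info(n))
E
```

```text
{'clock': 0.0, 'joints': array([ 1.5691876 ,  0.50184187, -0.42682776,  1.55140101,  0.22080818,
        1.13827519, -0.21032043]), 'joint_velocities': array([-3.87796764e-05,  5.62226942e-04, -6.41660266e-04, -6.60777179e-04,
       -1.34302029e-03,  7.41222659e-04,  9.80758720e-04]), 'tau': array([ 8.06965763e-04, -5.66597772e+01, -5.81579089e+00, -2.79117984e+01,
       -6.86747907e-02,  3.09984328e-02,  2.28249714e-04]), 'eef_pos': array([ 0.16993498, -0.62675223,  0.25070566]), 'eef_rot': array([-3.13972935e+00, -8.49928781e-05,  2.64868814e-01]), 'ft_force': array([-0.50596951, -0.84527133,  0.06824284]), 'moment': array([ 0.01956647, -0.00621452,  0.03537906]), 'grip_force': 0.0, 'width': 0.09198496797121297} 0.025
{'intrinsics': array([[366.69605416,   0.        , 322.37798311],
       [  0.        , 366.69605416, 199.33178261],
       [  0.        ,   0.        ,   1.        ]]), 'T': array([[ 0.00132125, -0.99602977,  0.08901096,  0.46333766],
       [-0.99985564, -0.00282364, -0.0167549 ,  0.00287379],
       [ 0.01693971, -0.08897598, -0.99588971,  0.92881314],
       [ 0.        ,  0.        ,  0.        ,  1.        ]])}
{'intrinsics': array([[506.90572759,   0.        , 321.7813422 ],
       [  0.        , 506.90572759, 207.05538857],
       [  0.        ,   0.        ,   1.        ]]), 'T': array([[-0.8542417 ,  0.38660248, -0.34757682,  0.96969957],
       [ 0.51987024,  0.63207847, -0.57464054,  0.76608193],
       [-0.00246164, -0.67157675, -0.74093091,  0.99912331],
       [ 0.        ,  0.        ,  0.        ,  1.        ]])}
```

View pics/top0.png

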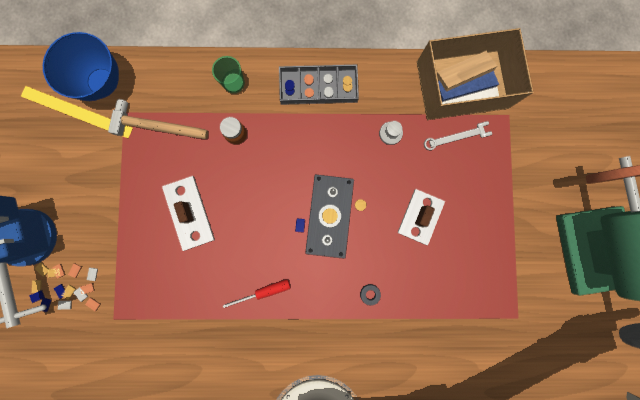

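The top view shows the long plate at about (188,213), the die base at (330,216), and the short plate at (422,217). I'll take enlarged crops to read the positions more closely.

```bash
cat > h.py <<'E'
from station import r,snapshot,camera_info
import cv2,numpy as np
def w(n,u,v,z):
    c=camera_info(n);K,T=c["intrinsics"],c["T"]
    d=T[:3,:3]@np.linalg.inv(K)@[u,v,1];o=T[:3,3]
    return o+d*(z-o[2])/d[2]
E
python3 - <<'E'
from h import *
p=cv2.imread("pics/top0.png")
a=cv2.resize(p[165:265,145:235],None,fx=6,fy=6,interpolation=cv2.INTER_CUBIC)[:,:400*2]
b=cv2.resize(p[165:265,290:375],None,fx=6,fy=6,interpolation=cv2.INTER_CUBIC)
c=np.hstack([a,b]);c=cv2.resize(c,None,fx=.7619,fy=.7619);print(c.shape) 
cv2.imwrite("pics/c.png",c)
m=(p.min(2)>190).astype(np.uint8)
m[:,:155]=0;m[:,225:]=0;m[:165]=0;m[260:]=0
k=cv2.findContours(m,0,2)[0];k=max(k,key=cv2.contourArea)
W=np.array([w("top",*q[0],.012)[:2] for q in k],np.float32)
print(cv2.minAreaRect(W),cv2.boxPoints(cv2.minAreaRect(W)))
g=cv2.cvtColor(p,6)
m=((p.max(2)<110)).astype(np.uint8);m[:,:295]=0;m[:,360:]=0;m[:165]=0;m[265:]=0
k=cv2.findContours(m,0,2)[0];k=max(k,key=cv2.contourArea)
W=np.array([w("top",*q[0],.02)[:2] for q in k],np.float32)
print(cv2.minAreaRect(W),cv2.boxPoints(cv2.minAreaRect(W)))
E
```

```text
(457, 800, 3)
((0.510848879814148, 0.3235756754875183), (0.16851003468036652, 0.07872141897678375), 19.651386260986328) [[0.41826433 0.33230922]
 [0.44473806 0.25817284]
 [0.60343343 0.31484213]
 [0.5769597  0.3889785 ]]
((0.5041493773460388, -0.030368797481060028), (0.09952114522457123, 0.1980908364057541), 83.46868896484375) [[ 0.4000867  -0.06854038]
 [ 0.59689194 -0.09107246]
 [ 0.60821205  0.00780278]
 [ 0.41140682  0.03033486]]
```

View pics/c.png

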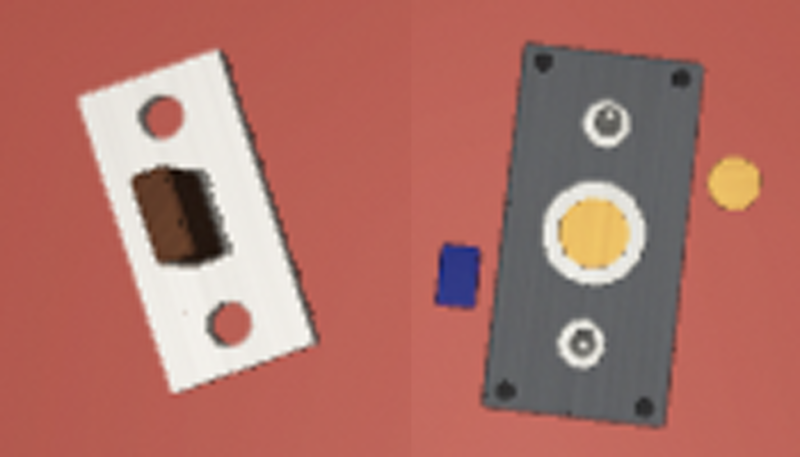

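The crop shows the plate holes at crop px (162,117) and (230,324), and the base pins near (606,120) and (582,342). From that, the long plate is at (0.511, 0.324) with yaw 19.7°, and the base is at (0.504, -0.030) with yaw -6.5°. I'll move there now.

jog_arm --pt "0.95 -0.54 0 0 0 0 1" --pt "0.95 -0.54 0 0 0 0 1" --pt "0.95 -0.54 0 0 0 0 1" --pt "0.95 -0.54 0 0 0 0 1" --pt "0.95 -0.54 0 0 0 0 1" --pt "0.95 -0.54 0 0 0 0 1" --pt "0.95 -0.54 0 0 0 0 1" --pt "0.95 -0.54 0 0 0 0 1" --pt "0.95 -0.54 0 0 0 0 1" --pt "0.95 -0.54 0 0 0 0 1"

```text
clock: 0.93
eef_pos: [0.3646, -0.4337, 0.2514]
eef_rot: [-3.141, 0.0, 0.265]
ft_force: [-0.3, 0.1, 0.1]
width: 0.0922
grip_force: 0.0
```

jog_arm --pt "0.95 -0.54 0 0 0 0 1" --pt "0.95 -0.54 0 0 0 0 1" --pt "0.95 -0.54 0 0 0 0 1" --pt "0.95 -0.54 0 0 0 0 1" --pt "0.95 -0.54 0 0 0 0 1" --pt "0.3 -1 0 0 0 0 1" --pt "0.3 -1 0 0 0 0 1" --pt "0.3 -1 0 0 0 0 1" --pt "0.3 -1 0 0 0 0 1" --pt "0.3 -1 0 0 0 0 1"

```text
clock: 1.77
eef_pos: [0.464, -0.2068, 0.2514]
eef_rot: [-3.141, 0.001, 0.265]
ft_force: [0.6, 0.9, 0.9]
width: 0.092
grip_force: 0.0
```

jog_arm --pt "0.3 -1 0 0 0 0 1" --pt "0.3 -1 0 0 0 0 1" --pt "0.3 -1 0 0 0 0 1" --pt "0.3 -1 0 0 0 0 1" --pt "0.3 -1 0 0 0 0 1" --pt "0.3 -1 0 0 0 0 1" --pt "0.3 -1 0 0 0 0 1" --pt "0.3 -1 0 0 0 0 1" --pt "0.3 -1 0 0 0 0 1" --pt "0.3 -1 0 0 0 0 1"

```text
clock: 2.6
eef_pos: [0.471, 0.0538, 0.2516]
eef_rot: [3.141, 0.0, 0.265]
ft_force: [-0.2, 0.0, 0.6]
width: 0.0916
grip_force: 0.0
```

jog_arm --pt "0.4 -1 0.2 0 0 -0.11 1" --pt "0.4 -1 0.2 0 0 -0.11 1" --pt "0.4 -1 0.2 0 0 -0.11 1" --pt "0.4 -1 0.2 0 0 -0.11 1" --pt "0.4 -1 0.2 0 0 -0.11 1" --pt "0.4 -1 0.2 0 0 -0.11 1" --pt "0.4 -1 0.2 0 0 -0.11 1" --pt "0.4 -0.8 0.2 0 0 -0.11 1" --pt "0.4 -0.6 0.2 0 0 -0.11 1" --pt "0.4 -0.4 0.2 0 0 -0.11 1"

```text
clock: 3.43
eef_pos: [0.5019, 0.295, 0.2012]
eef_rot: [-3.141, 0.001, 0.345]
ft_force: [-0.9, 0.2, 0.8]
width: 0.0919
grip_force: 0.0
```

jog_arm --pt "0 0 0 0 0 0 1" --pt "0 0 0 0 0 0 1" --pt "0 0 0 0 0 0 1"

```text
clock: 3.68
eef_pos: [0.5026, 0.2917, 0.2014]
eef_rot: [3.141, 0.001, 0.341]
ft_force: [-0.7, -0.1, -0.2]
width: 0.0917
grip_force: 0.0
```

Run:
```python
from h import *
s=r.get_state();print(s["eef_pos"],s["eef_rot"],s["joints"].round(2))
p,d=snapshot("wrist");cv2.imwrite("pics/w1.png",p);print(camera_info("wrist"))
```

```text
[0.50262733 0.29170325 0.20140952] [3.14087969e+00 1.11963123e-03 3.41048739e-01] [ 0.03  0.52 -0.79  1.77  0.42  1.03 -2.15]
{'intrinsics': array([[309.70691629,   0.        , 320.54490791],
       [  0.        , 309.70691629, 197.39357036],
       [  0.        ,   0.        ,   1.        ]]), 'tool_from_camera': array([[-4.11880265e-04, -9.50994488e-01, -3.09207559e-01,
         8.38273179e-02],
       [ 9.99999732e-01, -2.04303653e-04, -7.03697243e-04,
        -2.69208640e-05],
       [ 6.06039966e-04, -3.09207766e-01,  9.50994317e-01,
        -1.32216135e-01],
       [ 0.00000000e+00,  0.00000000e+00,  0.00000000e+00,
         1.00000000e+00]])}
```

View pics/w1.png

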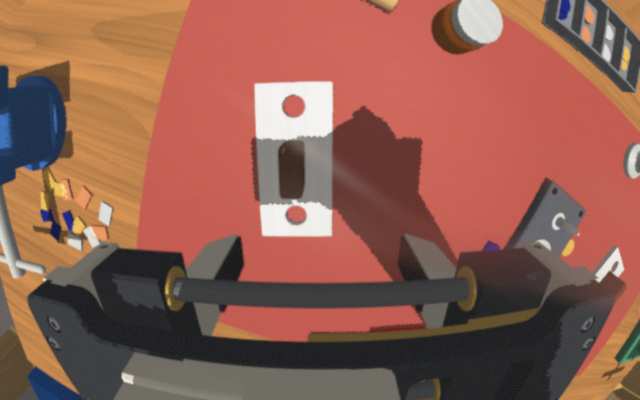

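The wrist view shows the long plate squarely aligned, with holes at about (293,105) and (297,214) and the grip at about (291,170).

```bash
cat >> h.py <<'E'
from scipy.spatial.transform import Rotation as Ro
def ww(u,v,z,pos,rot):
    c=camera_info("wrist");K,X=c["intrinsics"],c["tool_from_camera"]
    x=np.array([u-K[0,2],v-K[1,2]]);q=np.linalg.norm(x);a=q/K[0,0]
    R=Ro.from_euler("xyz",rot).as_matrix()
    d=R@X[:3,:3]@[*(x/q*np.sin(a)),np.cos(a)];o=R@X[:3,3]+pos
    return o+d*(z-o[2])/d[2]
E
python3 - <<'E'
from h import *
s=r.get_state();a=s["eef_pos"],s["eef_rot"]
h=[ww(293.5,105.5,.012,*a),ww(297,214,.012,*a)];print(h,np.linalg.norm(h[0]-h[1]))
m=(h[0]+h[1])/2;print(m,np.degrees(np.arctan2(*(h[0]-h[1])[1::-1])),Ro.from_euler("xyz",a[1]).as_matrix().T@(m-a[0]), Ro.from_euler("xyz",a[1]).as_matrix().T@(np.array([.511,.3235,.037])-a[0]))
E
```

```text
[array([0.56730064, 0.34377908, 0.012     ]), array([0.4559101 , 0.30278027, 0.012     ])] 0.11869606390458137
[0.51160537 0.32327967 0.012     ] 20.2068291552773 [ 0.01905503 -0.02725986  0.1895821 ] [ 0.01854073 -0.02764738  0.16458209]
```

jog_arm --pt "0.38 -0.55 0.6 0 0 0 1" --pt "0.38 -0.55 0.6 0 0 0 1" --pt "0 0 0.8 0 0 0 1" --pt "0 0 0.8 0 0 0 1" --pt "0 0 0.8 0 0 0 1" --pt "0 0 0.8 0 0 0 1" --pt "0 0 0.8 0 0 0 1" --pt "0 0 0.5 0 0 0 1" --pt "0 0 0.4 0 0 0 1" --pt "0 0 0 0 0 0 1"

```text
clock: 4.57
eef_pos: [0.5109, 0.3234, 0.0476]
eef_rot: [3.141, 0.003, 0.341]
ft_force: [-0.0, -0.3, 1.0]
width: 0.0918
grip_force: 0.0
```

jog_arm --pt "0 0 0 0 0 0 1" --pt "0 0 0 0 0 0 1"

```text
clock: 4.73
eef_pos: [0.5123, 0.3254, 0.0504]
eef_rot: [-3.141, -0.002, 0.341]
ft_force: [-0.8, -1.0, 0.3]
width: 0.0919
grip_force: 0.0
```

jog_arm --pt "0 0 0 0 0 0 0" --pt "0 0 0 0 0 0 0" --pt "0 0 0 0 0 0 0" --pt "0 0 0 0 0 0 0" --pt "0 0 0 0 0 0 0" --pt "0 0 0 0 0 0 0" --pt "0 0 0 0 0 0 0" --pt "0 0 0 0 0 0 0" --newtons 40

```text
clock: 5.4
eef_pos: [0.5116, 0.3249, 0.0492]
eef_rot: [3.142, 0.0, 0.342]
ft_force: [-0.0, -0.4, -0.3]
width: 0.043
grip_force: 0.0
```

jog_arm --pt "0 0 0 0 0 0 0" --pt "0 0 0 0 0 0 0" --pt "0 0 0 0 0 0 0" --pt "0 0 0 0 0 0 0"

```text
clock: 5.73
eef_pos: [0.5116, 0.3249, 0.0492]
eef_rot: [3.142, 0.0, 0.342]
ft_force: [-0.2, 0.2, -0.9]
width: 0.0221
grip_force: 40.0
```

jog_arm --pt "0 0 -0.2 0 0 0 0" --pt "0 0 -0.4 0 0 0 0" --pt "0 0 -0.6 0 0 0 0" --pt "0 0 -0.8 0 0 0 0" --pt "0 0 -0.8 0 0 0 0" --pt "0 0 -0.8 0 0 0 0" --pt "0 0 -0.6 0 0 0 0" --pt "0 0 -0.4 0 0 0 0" --pt "0 0 -0.2 0 0 0 0" --pt "0 0 0 0 0 0 0"

```text
clock: 6.57
eef_pos: [0.5121, 0.3252, 0.1706]
eef_rot: [-3.142, -0.002, 0.342]
ft_force: [-0.0, -0.3, -3.6]
width: 0.0217
grip_force: 40.0
```

Run:
```python
from h import *
s=r.get_state();print(s)
p,d=snapshot("wrist");cv2.imwrite("pics/w2.png",p)
R=Ro.from_euler("xyz",s["eef_rot"]).as_matrix();print(R.T@(np.array([.504,-.030,0])-s["eef_pos"]))
```

```text
{'clock': 6.5667, 'joints': array([-0.05455479,  0.5971987 , -0.75949169,  1.72879775,  0.47667362,
        1.00720842, -2.21782828]), 'joint_velocities': array([-0.00699436,  0.02895073,  0.01744359,  0.02334526,  0.0096467 ,
       -0.0202345 , -0.00678261]), 'tau': array([  0.25839429, -54.71076965, -12.21738875, -24.93058026,
        -0.06262223,   0.14727677,   0.06983313]), 'eef_pos': array([0.51212281, 0.32518426, 0.17059903]), 'eef_rot': array([-3.14156352e+00, -2.05039724e-03,  3.41504993e-01]), 'ft_force': array([-0.03031247, -0.32137893, -3.55701646]), 'moment': array([ 0.04893056, -0.05493686,  0.00496663]), 'grip_force': 39.997665882110596, 'width': 0.021683351538384004}
[-0.12695645  0.33195757  0.1703294 ]
```

View pics/w2.png

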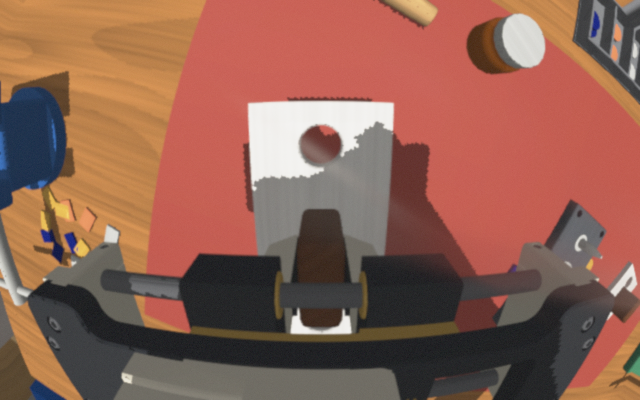

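The plate is held level and its far hole is at (320,145). Next I carry it to the base.

jog_arm --pt "-0.1 0.3 0 0 0 0 0" --pt "-0.2 0.6 0 0 0 0 0" --pt "-0.35 0.9 0 0 0 0 0" --pt "-0.36 0.95 0 0 0 0 0" --pt "-0.36 0.95 0 0 0 0 0" --pt "-0.36 0.95 0 0 0 0 0" --pt "-0.36 0.95 0 0 0 0 0" --pt "-0.36 0.95 0 0 0 0 0" --pt "-0.36 0.95 0 0 0 0 0" --pt "-0.36 0.95 0 0 0 0 0"

```text
clock: 7.45
eef_pos: [0.5064, 0.0972, 0.168]
eef_rot: [-3.141, 0.002, 0.341]
ft_force: [0.8, -1.4, -2.9]
width: 0.0218
grip_force: 40.0
```

jog_arm --pt "-0.36 0.95 0 0 0 0 0" --pt "-0.36 0.95 0 0 0 0 0" --pt "-0.36 0.95 0 0 0 0.4 0" --pt "-0.36 0.9 0 0 0 0.8 0" --pt "-0.2 0.5 0 0 0 1 0" --pt "-0.1 0.3 0 0 0 1 0" --pt "0 0 0 0 0 1 0" --pt "0 0 0 0 0 1 0" --pt "0 0 0 0 0 0.9 0" --pt "0 0 0 0 0 0.4 0"

```text
clock: 8.28
eef_pos: [0.5006, -0.0229, 0.1682]
eef_rot: [3.141, 0.002, -0.116]
ft_force: [0.1, -0.2, -2.5]
width: 0.022
grip_force: 40.0
```

jog_arm --pt "0 0 0 0 0 0 0" --pt "0 0 0 0 0 0 0" --pt "0 0 0 0 0 0 0"

```text
clock: 8.53
eef_pos: [0.5015, -0.0223, 0.1689]
eef_rot: [-3.142, 0.001, -0.111]
ft_force: [0.4, 0.6, -3.4]
width: 0.0218
grip_force: 40.0
```

Run:
```python
from h import *
s=r.get_state();a=s["eef_pos"],s["eef_rot"];print(a)
R=Ro.from_euler("xyz",a[1]).as_matrix();print(R.T@(np.array([.504,-.030,0])-a[0]))
print("hole tool", ww(320,145,-.0372,np.zeros(3),np.array([np.pi,0,0])))
p,d=snapshot("wrist");cv2.imwrite("pics/w3.png",p)
p,d=snapshot("scene");cv2.imwrite("pics/s3.png",p)
c=np.vstack([cv2.imread("pics/w3.png"),p]);cv2.imwrite("pics/c3.png",cv2.resize(c,(480,600),interpolation=cv2.INTER_AREA))
```

```text
(array([ 0.50146922, -0.02226101,  0.16888949]), array([-3.14155687e+00,  7.03873581e-04, -1.10752711e-01]))
[0.00348951 0.0074179  0.16888681]
hole tool [ 0.05904232  0.00023806 -0.0372    ]
```

View pics/w3.png

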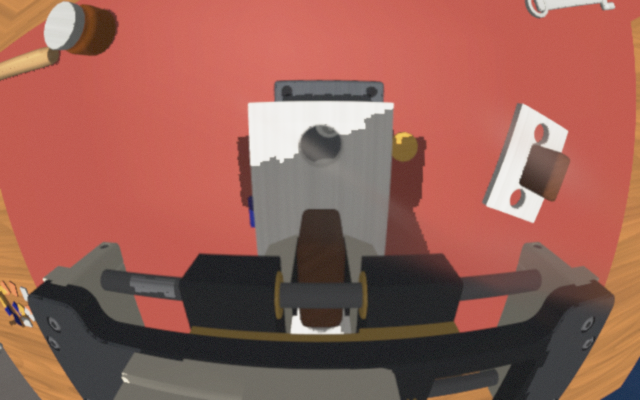

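The wrist view shows the plate over the base. The base's far edge runs from (275,82) to (383,82), with its bolt heads at (287,91) and (371,91). I'll cross-check the base position from these.

Run:
```python
from h import *
s=r.get_state();a=s["eef_pos"],s["eef_rot"]
P=[ww(275.5,81.5,.02,*a),ww(383,81.5,.02,*a)];v=P[0]-P[1];print(P,np.linalg.norm(v),np.degrees(np.arctan2(-v[0],v[1])))
y=v/np.linalg.norm(v);x=np.array([y[1],-y[0],0]);c=(P[0]+P[1])/2-.1*x;print(c)
R=Ro.from_euler("xyz",a[1]).as_matrix();print(R.T@(c-a[0]))
# pins in first top picture: base circles, crop px
for u,v in [(606.5,123),(581.5,343)]:
    f=6*.7619
    print(w("top",290+(u-540*.7619)/f,165+v/f,.02))
```

```text
[array([0.60687851, 0.00659543, 0.02      ]), array([ 0.59680441, -0.08941124,  0.02      ])] 0.09653376502976066 -5.990199172683985
[ 0.50238749 -0.03097207  0.02      ]
[0.00170978 0.00864686 0.14909015]
[ 0.56323363 -0.03807344  0.02      ]
[ 0.44388606 -0.02444548  0.02      ]
```

jog_arm --pt "0.07 0.16 0 0 0 0 0" --pt "0.07 0.16 0.2 0 0 0 0" --pt "0 0 0.3 0 0 0 0" --pt "0 0 0.3 0 0 0 0" --pt "0 0 0.3 0 0 0 0" --pt "0 0 0.3 0 0 0 0" --pt "0 0 0.2 0 0 0 0" --pt "0 0 0.1 0 0 0 0" --pt "0 0 0 0 0 0 0" --pt "0 0 0 0 0 0 0"

```text
clock: 9.47
eef_pos: [0.5044, -0.0304, 0.1267]
eef_rot: [-3.141, 0.0, -0.112]
ft_force: [0.6, 0.3, -2.2]
width: 0.0218
grip_force: 40.0
```

Run:
```python
from h import *
s=r.get_state();print(s["eef_pos"],s["eef_rot"])
p,d=snapshot("scene");q,d=snapshot("wrist")
a=cv2.resize(p[150:310,230:430],(500,400),interpolation=2);b=cv2.resize(q[60:220,230:410],(300,267),interpolation=2)
c=np.zeros((400,800,3),np.uint8);c[:,:500]=a;c[:267,500:]=b;cv2.imwrite("pics/c4.png",c)
```

```text
[ 0.50442605 -0.03036101  0.126657  ] [-3.14143641e+00  1.42450137e-04 -1.11828297e-01]
```

View pics/c4.png

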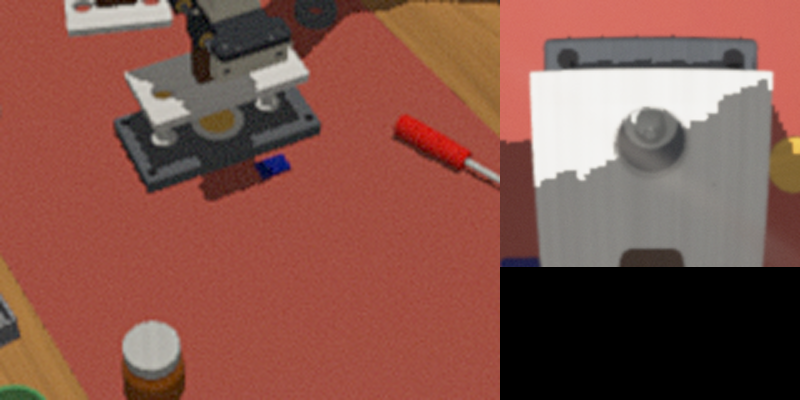

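The plate sits just above the pins, and in the wrist crop the pin is centred in the hole at (650,125). Lowering it now.

jog_arm --pt "0 0 0.2 0 0 0 0" --pt "0 0 0.2 0 0 0 0" --pt "0 0 0.2 0 0 0 0" --pt "0 0 0.2 0 0 0 0" --pt "0 0 0.2 0 0 0 0" --pt "0 0 0.2 0 0 0 0" --pt "0 0 0.2 0 0 0 0" --pt "0 0 0.2 0 0 0 0" --pt "0 0 0.2 0 0 0 0" --pt "0 0 0.1 0 0 0 0"

```text
clock: 10.4
eef_pos: [0.504, -0.0306, 0.0784]
eef_rot: [-3.142, 0.001, -0.112]
ft_force: [-0.2, 0.2, -3.1]
width: 0.0223
grip_force: 40.0
```

jog_arm --pt "0 0 0.1 0 0 0 0" --pt "0 0 0.1 0 0 0 0" --pt "0 0 0.1 0 0 0 0" --pt "0 0 0.04 0 0 0 0" --pt "0 0 0 0 0 0 0" --pt "0 0 0 0 0 0 0"

```text
clock: 10.9
eef_pos: [0.5045, -0.0306, 0.0708]
eef_rot: [-3.142, -0.0, -0.112]
ft_force: [0.7, -0.3, -3.0]
width: 0.0219
grip_force: 40.0
```

No contact yet, so I'll go down by about 1 mm per row.

jog_arm --pt "0 0 0.05 0 0 0 0" --pt "0 0 0.04 0 0 0 0" --pt "0 0 0 0 0 0 0" --pt "0 0 0 0 0 0 0"

```text
clock: 11.23
eef_pos: [0.5047, -0.0306, 0.0691]
eef_rot: [3.141, -0.001, -0.112]
ft_force: [-2.0, 0.1, 5.1]
width: 0.0217
grip_force: 40.0
```

The force rose by about 8 N, so the plate is seated. I'll release it and rise.

jog_arm --pt "0 0 0 0 0 0 0.35" --pt "0 0 0 0 0 0 0.5" --pt "0 0 0 0 0 0 0.6" --pt "0 0 0 0 0 0 0.7" --pt "0 0 0 0 0 0 0.7" --pt "0 0 0 0 0 0 0.7" --pt "0 0 0 0 0 0 0.7"

```text
clock: 11.82
eef_pos: [0.5044, -0.0306, 0.0684]
eef_rot: [-3.142, -0.0, -0.112]
ft_force: [-0.1, -1.0, -0.9]
width: 0.0624
grip_force: 0.0
```

jog_arm --pt "0 0 -0.2 0 0 0 0.7" --pt "0 0 -0.5 0 0 0 0.7" --pt "0 0 -0.8 0 0 0 0.7" --pt "0 0 -0.8 0 0 0 0.7" --pt "0 0 -0.8 0 0 0 0.7" --pt "0 0 -0.8 0 0 0 0.7" --pt "0 0 -0.8 0 0 0 0.7" --pt "0 0 -0.4 0 0 0 0.7" --pt "0 0 0 0 0 0 0.7"

```text
clock: 12.57
eef_pos: [0.5062, -0.0305, 0.199]
eef_rot: [3.141, -0.005, -0.112]
ft_force: [0.4, 0.5, -0.2]
width: 0.0641
grip_force: 0.0
```

Run:
```python
from h import *
s=r.get_state();print(s["eef_pos"],s["ft_force"],s["width"])
p,d=snapshot("scene");q,d=snapshot("wrist")
a=cv2.resize(p[150:310,230:430],(500,400),interpolation=2);b=cv2.resize(q[40:300,210:430],(300,355),interpolation=2)
c=np.zeros((400,800,3),np.uint8);c[:,:500]=a;c[:355,500:]=b;cv2.imwrite("pics/c5.png",c)
```

```text
[ 0.50620112 -0.03053904  0.19901182] [ 0.41728371  0.54458025 -0.21781676] 0.06406698829728784
```

View pics/c5.png

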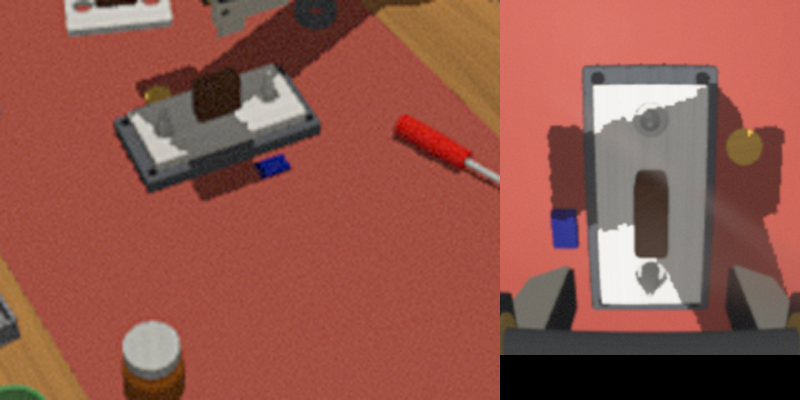

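The plate lies flush with both pins through its holes, at crop px (650,118) and (650,275), and the gripper is clear.

```bash
python3 -c "
from station import order
print(order.job_done())"
```

```text
the job is handed in; nothing more can be done
None
```

The long plate lies flush on the die base with both pins through its holes, the gripper is clear, the short plate was not touched, and the job was handed in at about 12.6 s; no verdict was returned.

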